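# Secure the tall pot with the sliding pot clamp

## Robot

A 7-joint arm with a two-finger parallel gripper is mounted at the origin on the work surface. World frame = base frame: x ahead of the robot, y to its left, z up, the work surface at z = 0. Lengths are in m, angles in rad, forces in N, time in s.
With the tool pointing down it reaches from about 0.425 to 0.95 m from the base axis. Payload 4.7 kg.
Tool frame: the origin (TCP) lies at the very end of the fingers, on their centre line; the grasp point (between the pads) lies 19 mm behind it; z points along the fingers, y is the line along which they close (so a half turn about z gives the same grasp; the last joint's range is limited). The gripper opens to 85 mm and grips with 20 to 120 N. Pads are 22 mm wide; open, the fingers measure 114 mm over their backs; the gripper's body (76 mm by 85 mm) begins 54 mm behind the grasp point. The pads swing forward as they close: fully open they stand 13 mm farther back than shut.
Start: joints at [1.133, 0.469, -0.049, 1.532, 0.024, 1.141, -0.082], TCP at [0.268, -0.619, 0.231] pointing down, gripper open.
Joint ranges: [-2.59, 2.59], [-0.33, 1.99], [-1.39, 1.29], [0.1, 2.45], [-1.04, 4.18], [0.21, 1.99], [-2.66, 2.66]. Speed limits (rad/s): [2.57, 2.57, 3.14, 3.14, 3.14, 3.14, 3.14].

## Interface

Orientations are given as a unit quaternion [w, x, y, z].
In Python, from cell import * gives the robot as it stands.
- The arm moves only by the tool step_arm, never from a script. Its argument "rows" is a list of rows, each an object with "offset": the shift along the tool's x, y, z in mm, a list of three; "turn": the turn about the tool's z in degrees. A call has 1 to 5 rows; each row is the pose to reach, as a shift and turn from the pose commanded when the call began, along the tool's axes at that moment; what a row does not reach only later rows make up. A row lasts 1/10 s, in which the tool goes at most 50 mm and 8.59 degrees, less where a joint would pass 70% of its speed; a pose out of reach is approached as far as the arm can. A call with a gripper value outside its range is refused whole. "jaw" is the gripper's target within -1 to 1 (fully open at 1, half-way at 0, shut at -1), set as the call begins (left out, the last holds). The fingers move at their own pace and stop on an object; "newtons" is the grip in N (left out, the last holds). Time passes only in rows, so rows that repeat a pose let the fingers close. It gives the time, the measured TCP pose, the force, the opening and the grip force at its end, in the units of the state.
- get_obs(): the state, without advancing time (a new reading comes with each control period).
- read_camera(name): name is "scene" or "side" or "wrist"; returns (picture, depth): 480x640x3 uint8, red, green, blue; 480x640 float32, m along the optical axis (not along the pixel's ray), 0 where there is no reading.
- camera_info(name): a dict with "fx", "fy", "cx", "cy" (pixels), "rvec" (rotation vector, rad) and "tvec" (3), from world to camera coordinates, as OpenCV has them. Camera axes: x right, y down, z forward; pixel columns grow to the right and rows downward; lengths in m; the calibration is good to about 2 mm. The wrist camera is an equidistant fisheye: a pixel r from the principal point sees the ray r / f radians off the axis. A picture is of the moment at which its call begins: read the wrist's pose just before it. camera_info takes no time and is no camera call; for the wrist camera it gives the pose at the moment of the call.
- job_done(): hands the job in; it is judged then, once.
The state is a dict: "clock": time; "qpos": joint angles; "joint_vel": joint speeds; "joint_torque": joint torques, N m; "tcp_pos": TCP position; "tcp_rot": TCP orientation; "force": force on the tool from outside, world axes, zero at the start; "wrist_torque": the same for the moment, N m; "width": finger opening in m; "gripper_force": force on a finger pad.
Only numpy, scipy, OpenCV 4.12 (cv2) and the standard library are available. Lean on these libraries where they do the work, as an engineer would, in place of code of your own. Each camera call takes 0.05 s, during which the arm holds its last target. There are 200 camera calls.

## Task

Secure the tall lidded pot on the ship's cooker: lift the release bar of the sliding pot clamp and hold it up while you slide the clamp against the pot, until its sprung pad is pushed in about half-way, then let go so that the bar drops fully into the nearest notch. If the bar comes to rest on top of a tooth, feel for the notch with gentle nudges, never forcing the clamp against a caught bar, and do not shove the pot or disturb the low pan and the ramekin.

Things in the scene. Friction and masses are not known exactly. Their poses are not given: they have to be found in the camera images.
- cooker: Two-burner stainless ship's cooker, 370 mm deep (x) by 620 mm wide (y); fixed, its place and yaw vary. Origin under its centre on the worktop, x away from the robot, y to the left, z up. Deck at z 85 mm, burners at y +165 and -165 mm (x 0), pan grates at z 115 mm. A rail runs round it; the front rail lies at x -165 mm
- notch_strip: Steel strip with square notches on top of the front rail, fixed; axes as the cooker's. Its place along the rail varies by some mm and this origin (at the cooker's centre line, on the worktop) has no set relation to the notches. 21 teeth at a pitch of 12 mm, each 6.5 mm wide and 8 mm high with 5.5 mm gaps, tops at z 170 mm
- pot_clamp: Sliding pot clamp between the burners: saddle on the front rail (x -165 mm, top with collar at z 197 mm), crossbar going back to a slider on the rear rail. Slides only along the cooker's y axis, -85 to +85 mm from the cooker's centre line, with about 6 N of friction; stays where it is left. Origin on its centre line at the cooker's x 0, 165 mm above the worktop; axes as the cooker's
- bar_grip (a point): Centre of the release bar's grip: a bar 40 mm long (cooker's y), 14 mm thick (x), 12 mm high, at z 223 mm with the bar fully down, free below for 23 mm. Pushing it sideways slides the clamp; pushed hard sideways, the bar binds against fingers and may stay up over a notch until eased
- release_bar (a joint): Release bar of the clamp: upright stem through the saddle with a steel grip on top, and below a 4 mm cross pin (lying in x) that a spring presses down between the teeth of the strip; moves only up and down in the clamp. Value: lift of the release bar in m: 0 fully down in a notch, 0.007 resting on top of a tooth, 0.013 upper stop. The spring pulls down with 4.5 N at 0 and 7.8 N at 0.013. The clamp is free to slide from 0.0075 up
- tall_pot: Tall aluminium pot with domed glass lid and black lid knob, outer diameter 150 mm, 211 mm high in all, two small loop handles towards front and back, 2 to 4 kg, standing loose on the left or right burner. Origin at the centre of its underside
- low_pan: Low open steel pan, diameter 140 mm, 72 mm high, loose on the other burner; to be left alone. Origin at the centre of its underside
- ramekin: White ceramic ramekin, diameter 72 mm, 42 mm high, on the cooker's deck under the crossbar; bystander. Origin under its centre
- clamp_pads (a point): Point on the clamp's centre line midway between its two sprung pads, 169 mm above the worktop; moves with the clamp. One pad faces left, one right: upright rubber face 70 (x) by 28 mm, 45 mm from this point when free. A pad can be pushed in 24 mm towards the clamp: its spring takes 1.5 N to start, 5.1 N half-way, 8.7 N fully in, then it is solid
Mind the look-alikes: they are no part of the job. Several things have the shape of the tall_pot; the one meant has the colours described above.

How it is judged:
By the outcome, as a careful person would: the job done as asked, in the order asked, and still so for the second after the job is handed in, with the robot touching nothing.
It also fails if it takes over 51 s, if anything falls off the work surface, if the arm or the gripper's body presses on something with over 40 N, if the wrist force passes 120 N, or if a joint passes its speed limit or range.

## Working session

There is one attempt and no reset: what is moved stays moved. The work goes in short steps, Python scripts to look and compute and a tool call to move; the robot and the scene stay as the last step left them, time stands still between calls to the robot, and variables do not carry over. Pictures are saved under pics/ and viewed, at most 10 in all, crops included, and the job is handed in when it is done.

Besides the shell and the picture viewer there is one more tool, called after "Call:" as a command line: name --argument value ..., lists and objects as JSON in quotes. step_arm: Moves the arm, as the interface text tells. Its arguments: {"type":"object","properties":{"rows":{"type":"array"},"jaw":{"type":"number"},"newtons":{"type":"number"}},"required":["rows"]}

```bash
mkdir -p pics; cat > h.py <<'E'
from cell import *
import numpy as np, cv2
def save(n,fn):
    im,d=read_camera(n); cv2.imwrite('pics/'+fn+'.png',im[:,:,::-1]); np.save('pics/'+fn+'.npy',d); return im,d
def w(n,u,v,z,ci=None):
    c=ci or camera_info(n); R=cv2.Rodrigues(np.array(c['rvec'],float))[0]; t=np.array(c['tvec'],float).ravel()
    x=(u-c['cx'])/c['fx']; y=(v-c['cy'])/c['fy']
    return R.T@(np.array([x*z,y*z,z])-t)
E
python3 - <<'E'
from h import *
for n in('scene','side'): save(n,n+'0'); print(camera_info(n))
a=cv2.imread('pics/scene0.png');
o=get_obs();print(o['clock'],o['tcp_pos'],o['tcp_rot'],o['force'],o['width'])
E
```

```text
{'fx': 512.3627735584454, 'fy': 512.3627735584454, 'cx': 312.4376638091079, 'cy': 243.28515398783887, 'rvec': array([ 2.42198016,  1.53576379, -0.24438103]), 'tvec': array([-0.18751237, -0.42927395,  1.47261536])}
{'fx': 614.5217882988306, 'fy': 614.5217882988306, 'cx': 325.64137658672485, 'cy': 224.4448166043959, 'rvec': array([ 0.75677486,  2.9230748 , -0.49682628]), 'tvec': array([ 0.46916298, -0.1487946 ,  1.31138292])}
0.1 [ 0.26812205 -0.61889979  0.23035819] [-8.50301073e-04  9.79181633e-01  2.02984149e-01 -2.03053011e-04] [-0.387095    0.41912843 -0.16717843] 0.08578348164216147
```

View pics/scene0.png

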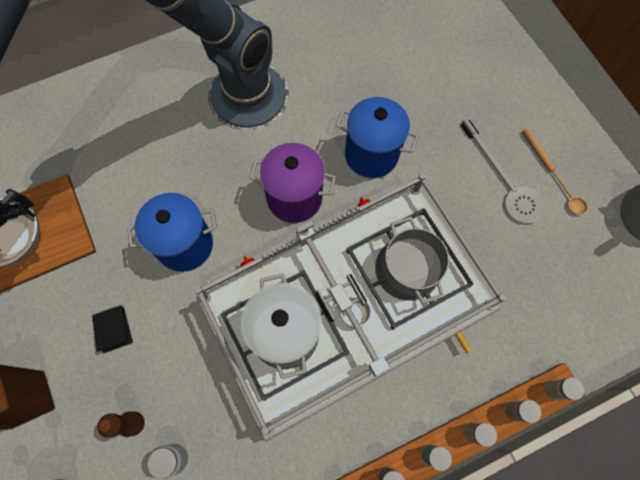

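View pics/side0.png

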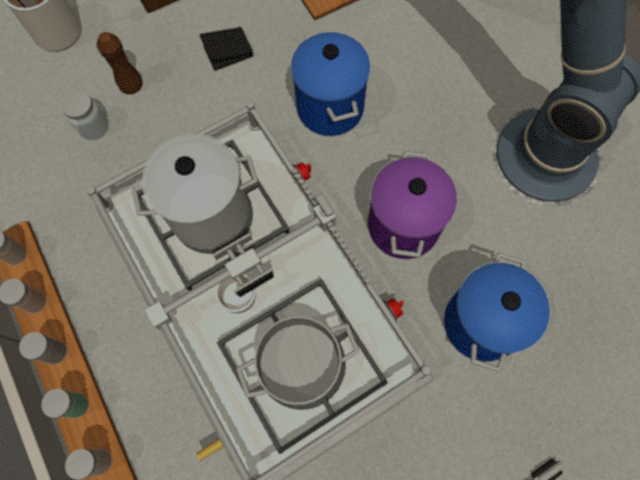

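The pot to secure is the aluminium one: scene (281,325), side (195,190). The look-alikes are blue pots at scene (170,225) and (378,130), a purple pot at (292,180), and the low steel pan at (412,262). The clamp saddle and grip are near scene (306,232) and side (325,212). Next I'll crop in close and measure.

```bash
python3 - <<'E'
from h import *
a=cv2.imread('pics/scene0.png')[200:300,240:380]; b=cv2.imread('pics/side0.png')[160:260,250:390]
a=cv2.resize(a,None,fx=5.5,fy=3*5.5/3,interpolation=cv2.INTER_CUBIC)[:, :]; b=cv2.resize(b,None,fx=5.5,fy=5.5,interpolation=cv2.INTER_CUBIC)
cv2.imwrite('pics/c1.png',a);cv2.imwrite('pics/c2.png',b)
ds=np.load('pics/scene0.npy');dd=np.load('pics/side0.npy')
for nm,n,d,u,v in [('saddle','scene',ds,306,232),('corner FR?','scene',ds,421,184),('corner','scene',ds,204,294),('corner','scene',ds,268,431),('corner','scene',ds,499,299),('knob','scene',ds,280,318),('purple','scene',ds,291,162),('rear','scene',ds,378,366),('pan','scene',ds,412,262),('knob','side',dd,185,165),('saddle','side',dd,323,212),('rear','side',dd,157,313),('corn','side',dd,251,112),('corn','side',dd,425,375),('purpk','side',dd,418,186)]:
    print(nm,n,w(n,u,v,d[v,u]).round(3))
E
```

```text
saddle scene [ 0.517 -0.052  0.199]
corner FR? scene [0.504 0.26  0.136]
corner scene [ 0.531 -0.314  0.131]
corner scene [ 0.86  -0.297  0.167]
corner scene [0.826 0.269 0.165]
knob scene [ 0.689 -0.183  0.325]
purple scene [ 0.353 -0.013  0.213]
rear scene [ 0.841 -0.038  0.181]
pan scene [0.664 0.151 0.121]
knob side [ 0.684 -0.181  0.325]
saddle side [ 0.513 -0.051  0.2  ]
rear side [ 0.837 -0.035  0.177]
corn side [ 0.527 -0.309  0.157]
corn side [0.497 0.266 0.156]
purpk side [ 0.348 -0.01   0.21 ]
```

View pics/c1.png

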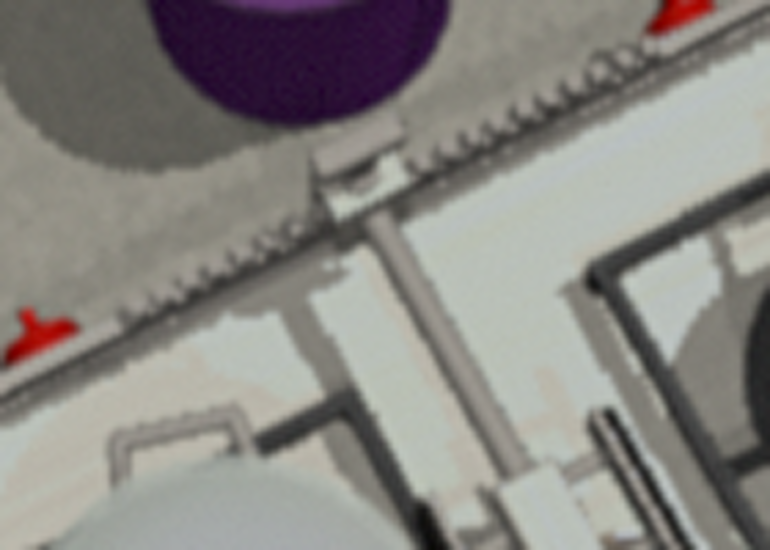

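View pics/c2.png

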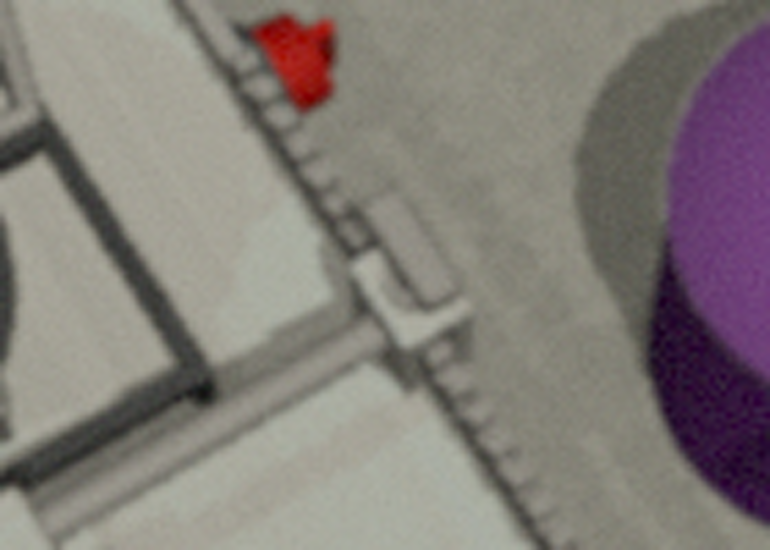

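```bash
cat >> h.py <<'E'
def P(n):
    c=camera_info(n);R=cv2.Rodrigues(np.array(c['rvec'],float))[0]
    return np.array([[c['fx'],0,c['cx']],[0,c['fy'],c['cy']],[0,0,1]])@np.c_[R,np.array(c['tvec'],float).ravel()]
def tri(a,b):
    X=cv2.triangulatePoints(P('scene'),P('side'),np.array(a,float).reshape(2,1),np.array(b,float).reshape(2,1)); return (X[:3]/X[3]).ravel()
E
python3 - <<'E'
from h import *
from scipy.optimize import least_squares
g=tri((305.1,226.4),(324.9,205.1)); print('grip',g.round(4))
P3={}
pts=[]
for n in('scene','side'):
    d=np.load(f'pics/{n}0.npy'); c=camera_info(n)
    v,u=np.nonzero(d>0); z=d[v,u]
    R=cv2.Rodrigues(np.array(c['rvec'],float))[0]
    X=(np.c_[(u-c['cx'])/c['fx']*z,(v-c['cy'])/c['fy']*z,z]-np.ravel(c['tvec']))@R; P3[n]=X
    q=X[(np.hypot(X[:,0]-.687,X[:,1]+.182)<.1)&(X[:,2]>.14)&(X[:,2]<.27)]
    f=lambda p:np.hypot(q[:,0]-p[0],q[:,1]-p[1])-.075
    r=least_squares(f,[.687,-.182],loss='soft_l1',f_scale=.002); print(n,'pot',r.x.round(4),len(q),np.median(abs(r.fun)).round(4))
    b=X[(abs(X[:,0]-g[0])<.03)&(abs(X[:,1]-g[1])<.04)&(X[:,2]>.21)]; print('grip pts',len(b),b.mean(0).round(4),b.min(0).round(3),b.max(0).round(3))
    k=X[(abs(X[:,2]-.169)<.012)&(X[:,0]>.6)&(X[:,0]<.75)&(X[:,1]>-.11)&(X[:,1]<.02)]; print('pads',k.min(0).round(3),k.max(0).round(3))
    # yaw: front strip points
    s=X[(X[:,2]>.163)&(X[:,2]<.175)&(X[:,0]>.47)&(X[:,0]<.55)&(abs(X[:,1])<.3)]
    vx,vy,x0,y0=cv2.fitLine(s[:,:2].astype(np.float32),cv2.DIST_HUBER,0,.01,.01).ravel(); print('rail',len(s),vx,vy,x0,y0,'yaw',np.degrees(np.arctan2(-vx*np.sign(vy),abs(vy))))
o=get_obs();R=None
from scipy.spatial.transform import Rotation as Ro
print(Ro.from_quat(np.roll(o['tcp_rot'],-1)).as_matrix().round(3))
E
```

```text
grip [ 0.5098 -0.0518  0.2231]
scene pot [ 0.6896 -0.1669] 513 0.0101
grip pts 129 [ 0.5134 -0.053   0.2278] [ 0.505 -0.072  0.219] [ 0.52  -0.033  0.233]
pads [ 0.6   -0.09   0.157] [0.75  0.002 0.181]
rail 367 0.046384808 -0.99892366 0.50871265 0.043914158 yaw 2.6586075
side pot [ 0.6852 -0.1845] 2432 0.0005
grip pts 199 [ 0.5103 -0.0507  0.2286] [ 0.502 -0.072  0.22 ] [ 0.517 -0.032  0.235]
pads [ 0.601 -0.11   0.157] [0.75  0.003 0.181]
rail 668 0.059855502 -0.99820703 0.51044184 -0.044772938 yaw 3.4315186
[[ 0.918  0.398 -0.001]
 [ 0.398 -0.918  0.002]
 [-0.    -0.002 -1.   ]]
```

Call:
step_arm --rows '[{"offset": [0, 0, -30], "turn": -7}, {"offset": [0, 0, -60], "turn": -14}, {"offset": [0, 0, -90], "turn": -21}, {"offset": [0, 0, -115], "turn": -28}, {"offset": [0, 0, -120], "turn": -35}]' --jaw 0.2 --newtons 40

```text
clock: 0.6
tcp_pos: [0.2689, -0.6204, 0.3549]
tcp_rot: [0.003, 0.872, 0.49, -0.0]
force: [0.6, -0.5, -0.0]
width: 0.0513
gripper_force: 0.0
```

Call:
step_arm --rows '[{"offset": [0, 0, 0], "turn": -7}, {"offset": [0, 0, 0], "turn": -14}, {"offset": [0, 0, 0], "turn": -21}, {"offset": [0, 0, 0], "turn": -28}, {"offset": [0, 0, 0], "turn": -34.6}]'

```text
clock: 1.1
tcp_pos: [0.2682, -0.6191, 0.3506]
tcp_rot: [-0.001, 0.686, 0.727, 0.0]
force: [0.8, -0.7, 0.6]
width: 0.0512
gripper_force: 0.0
```

Call:
step_arm --rows '[{"offset": [25, 12, 0], "turn": 0}, {"offset": [65, 32, 0], "turn": 0}, {"offset": [105, 52, 0], "turn": 0}, {"offset": [145, 72, 0], "turn": 0}, {"offset": [185, 92, 0], "turn": 0}]'

```text
clock: 1.6
tcp_pos: [0.3507, -0.4279, 0.3509]
tcp_rot: [-0.0, 0.688, 0.725, 0.0]
force: [0.1, -0.8, -0.7]
width: 0.051
gripper_force: 0.0
```

Call:
step_arm --rows '[{"offset": [40, 20, 0], "turn": 0}, {"offset": [80, 40, 0], "turn": 0}, {"offset": [120, 60, 0], "turn": 0}, {"offset": [160, 80, 0], "turn": 0}, {"offset": [200, 100, 0], "turn": 0}]'

```text
clock: 2.1
tcp_pos: [0.4399, -0.223, 0.3511]
tcp_rot: [-0.0, 0.688, 0.725, -0.0]
force: [0.2, -0.5, -0.3]
width: 0.0512
gripper_force: 0.0
```

Call:
step_arm --rows '[{"offset": [40, 20, 0], "turn": 0}, {"offset": [80, 40, 0], "turn": 0}, {"offset": [120, 60, 0], "turn": 0}, {"offset": [150, 75, 0], "turn": 0}, {"offset": [168, 80, 0], "turn": 0}]'

```text
clock: 2.6
tcp_pos: [0.5114, -0.0493, 0.3511]
tcp_rot: [-0.0, 0.687, 0.727, 0.0]
force: [0.2, -0.6, 0.5]
width: 0.0511
gripper_force: 0.0
```

```bash
python3 - <<'E'
from h import *
o=get_obs();c=camera_info('wrist');im,d=save('wrist','w1');print(o['tcp_pos'],o['tcp_rot'],c)
np.savez('pics/w1c.npz',**c)
E
```

```text
[ 0.51139379 -0.04928174  0.35106544] [-4.86237649e-04  6.86549558e-01  7.27082690e-01  4.80033525e-04] {'fx': 371.64829954431775, 'fy': 371.64829954431775, 'cx': 324.8626979949578, 'cy': 239.77527181891742, 'rvec': array([-2.8097671 , -0.08040556, -0.01218724]), 'tvec': array([-0.50835357, -0.15539523,  0.46913526])}
```

View pics/w1.png

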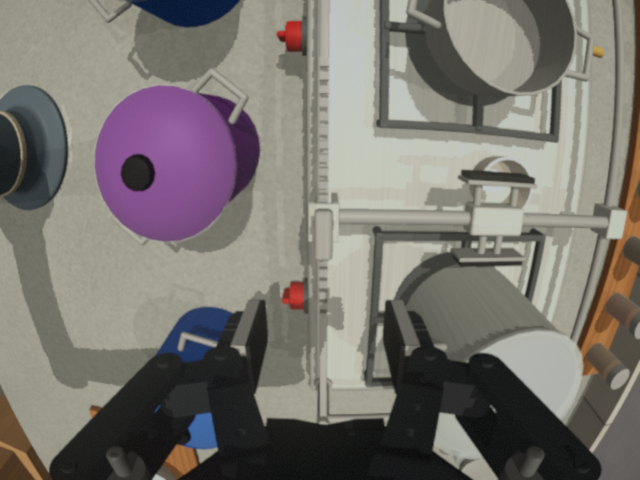

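The wrist view shows the grip bar at about (323,232), the right pad at (487,257), and the aluminium pot beyond it. I'll use the ray to check the grip position and the gap.

```bash
cat >> h.py <<'E'
def wr(c,u,v,z):
    p=np.array([u-float(c['cx']),v-float(c['cy'])]);r=np.hypot(*p);th=r/float(c['fx']);R=cv2.Rodrigues(np.array(c['rvec'],float))[0];t=np.ravel(c['tvec'])
    d=np.r_[np.sin(th)*p/r,np.cos(th)];o=-R.T@t;d=R.T@d;return o+d*(z-o[2])/d[2]
E
python3 - <<'E'
from h import *
c=dict(np.load('pics/w1c.npz')); a=cv2.imread('pics/w1.png')
for u,v,z in[(323,206,.229),(323,257,.229),(323,232,.229),(315,232,.229),(331,232,.229),(453,260,.169),(523,262,.169)]: print(u,v,wr(c,u,v,z).round(4))
cv2.imwrite('pics/w1c.png',np.hstack([cv2.resize(a[190:280,290:360],None,fx=6,fy=6,interpolation=cv2.INTER_CUBIC),cv2.resize(a[200:335,400:460],(240,540),interpolation=cv2.INTER_CUBIC)]))
cv2.imwrite('pics/w1c.png',np.hstack([cv2.resize(a[195:275,290:350],(420,560),interpolation=cv2.INTER_CUBIC),cv2.resize(a[230:310,440:490],(350,560),interpolation=cv2.INTER_CUBIC)]))
E
```

```text
323 206 [ 0.5097 -0.0303  0.229 ]
323 257 [ 0.512  -0.0704  0.229 ]
323 232 [ 0.5109 -0.0503  0.229 ]
315 232 [ 0.5049 -0.0507  0.229 ]
331 232 [ 0.5168 -0.05    0.229 ]
453 260 [ 0.6406 -0.0907  0.169 ]
523 262 [ 0.7223 -0.0896  0.169 ]
```

View pics/w1c.png

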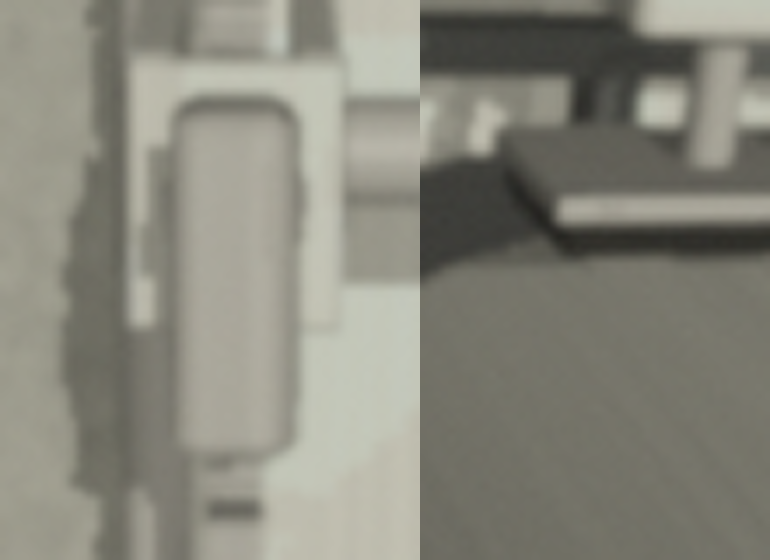

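Call:
step_arm --rows '[{"offset": [-1, 0, 30], "turn": 0}, {"offset": [-2, 0, 65], "turn": 0}, {"offset": [-3, 0, 100], "turn": 0}, {"offset": [-3, 0, 130], "turn": 0}, {"offset": [-3, 0, 145], "turn": 0}]'

```text
clock: 3.15
tcp_pos: [0.5088, -0.0569, 0.2032]
tcp_rot: [-0.002, 0.689, 0.725, -0.002]
force: [-0.4, -0.6, 0.7]
width: 0.0514
gripper_force: 0.0
```

Call:
step_arm --rows '[{"offset": [0, 0, 0], "turn": 0}, {"offset": [0, 0, 0], "turn": 0}, {"offset": [0, 0, 0], "turn": 0}, {"offset": [0, 0, 0], "turn": 0}, {"offset": [0, 0, 0], "turn": 0}]' --jaw -1 --newtons 25

```text
clock: 3.65
tcp_pos: [0.5106, -0.0562, 0.2073]
tcp_rot: [0.0, 0.688, 0.725, -0.001]
force: [-5.0, -2.2, 6.0]
width: 0.0134
gripper_force: 28.0
```

Call:
step_arm --rows '[{"offset": [0, 0, 0], "turn": 0}, {"offset": [0, 0, 0], "turn": 0}, {"offset": [0, 0, 0], "turn": 0}]' --newtons 40

```text
clock: 3.95
tcp_pos: [0.5106, -0.0562, 0.2074]
tcp_rot: [0.0, 0.688, 0.725, -0.001]
force: [-4.7, -1.4, 6.4]
width: 0.013
gripper_force: 42.0
```

Call:
step_arm --rows '[{"offset": [0, 0, -3], "turn": 0}, {"offset": [0, 0, -6], "turn": 0}, {"offset": [0, 0, -9], "turn": 0}, {"offset": [0, 0, -10], "turn": 0}, {"offset": [0, 0, -10], "turn": 0}]'

```text
clock: 4.45
tcp_pos: [0.5105, -0.0561, 0.2162]
tcp_rot: [-0.0, 0.688, 0.725, -0.001]
force: [-1.8, -1.2, -6.7]
width: 0.0134
gripper_force: 40.3
```

Call:
step_arm --rows '[{"offset": [0, 0, -1.5], "turn": 0}, {"offset": [-3, 0, -1.5], "turn": 0}, {"offset": [-6, 0, -1.5], "turn": 0}, {"offset": [-9, 0, -1.5], "turn": 0}, {"offset": [-12, 0, -1.5], "turn": 0}]'

```text
clock: 4.95
tcp_pos: [0.5109, -0.0642, 0.2176]
tcp_rot: [-0.002, 0.687, 0.726, 0.001]
force: [-3.9, 5.3, -7.1]
width: 0.0132
gripper_force: 40.2
```

Call:
step_arm --rows '[{"offset": [-1, 0, 0], "turn": 0}, {"offset": [-2, 0, 0], "turn": 0}, {"offset": [-3, 0, 0], "turn": 0}, {"offset": [-4, 0, 0], "turn": 0}, {"offset": [-4, 0, 0], "turn": 0}]'

```text
clock: 5.45
tcp_pos: [0.5112, -0.0685, 0.2176]
tcp_rot: [-0.002, 0.687, 0.726, 0.001]
force: [-3.2, 5.0, -7.7]
width: 0.0132
gripper_force: 40.2
```

Call:
step_arm --rows '[{"offset": [-2, 0, 0], "turn": 0}, {"offset": [-4, 0, 0], "turn": 0}, {"offset": [-5, 0, 0], "turn": 0}, {"offset": [-6, 0, 0], "turn": 0}, {"offset": [-6, 0, 0], "turn": 0}]'

```text
clock: 5.95
tcp_pos: [0.5115, -0.0745, 0.2175]
tcp_rot: [-0.002, 0.687, 0.726, 0.001]
force: [-4.2, 6.1, -7.4]
width: 0.0129
gripper_force: 40.2
```

Call:
step_arm --rows '[{"offset": [-1, 0, 0], "turn": 0}, {"offset": [-2, 0, 0], "turn": 0}, {"offset": [-3, 0, 0], "turn": 0}, {"offset": [-4, 0, 0], "turn": 0}]'

```text
clock: 6.35
tcp_pos: [0.5116, -0.0773, 0.2175]
tcp_rot: [-0.003, 0.687, 0.726, 0.002]
force: [-3.2, 8.0, -8.3]
width: 0.0136
gripper_force: 40.2
```

Call:
step_arm --rows '[{"offset": [-1, 0, 0], "turn": 0}, {"offset": [-2, 0, 0], "turn": 0}, {"offset": [-3, 0, 0], "turn": 0}, {"offset": [-4, 0, 0], "turn": 0}]'

```text
clock: 6.75
tcp_pos: [0.5118, -0.0807, 0.2175]
tcp_rot: [-0.003, 0.687, 0.727, 0.002]
force: [-3.4, 8.4, -7.7]
width: 0.0135
gripper_force: 40.2
```

Call:
step_arm --rows '[{"offset": [-1, 0, 0], "turn": 0}, {"offset": [-2, 0, 0], "turn": 0}, {"offset": [-3, 0, 0], "turn": 0}, {"offset": [-4, 0, 0], "turn": 0}]'

```text
clock: 7.15
tcp_pos: [0.512, -0.0841, 0.2175]
tcp_rot: [-0.003, 0.687, 0.727, 0.002]
force: [-4.1, 10.1, -7.8]
width: 0.013
gripper_force: 40.2
```

Call:
step_arm --rows '[{"offset": [-1, 0, 0], "turn": 0}, {"offset": [-2, 0, 0], "turn": 0}, {"offset": [-3, 0, 0], "turn": 0}, {"offset": [-4, 0, 0], "turn": 0}]'

```text
clock: 7.55
tcp_pos: [0.5122, -0.0876, 0.2175]
tcp_rot: [-0.003, 0.687, 0.727, 0.002]
force: [-3.8, 11.2, -7.6]
width: 0.0128
gripper_force: 40.2
```

Call:
step_arm --rows '[{"offset": [-1, 0, 0], "turn": 0}, {"offset": [-2, 0, 0], "turn": 0}, {"offset": [-3, 0, 0], "turn": 0}, {"offset": [-4, 0, 0], "turn": 0}, {"offset": [-4, 0, 0], "turn": 0}]'

```text
clock: 8.05
tcp_pos: [0.5124, -0.0912, 0.2174]
tcp_rot: [-0.004, 0.687, 0.727, 0.002]
force: [-3.5, 11.5, -7.8]
width: 0.0133
gripper_force: 40.2
```

```bash
python3 - <<'E'
from h import *
for n in('scene','side'): save(n,n+'1')
o=get_obs();print(o['clock'],o['tcp_pos'],o['force'])
a=[cv2.resize(cv2.imread(f'pics/side{i}.png')[90:330,120:350],(391,408)) for i in(0,1)]
cv2.imwrite('pics/s1c.png',np.hstack(a))
for i in(0,1):
    ds=np.load(f'pics/scene{i}.npy');c=camera_info('side');d=np.load(f'pics/side{i}.npy')
    v,u=np.nonzero(d>0);z=d[v,u];R=cv2.Rodrigues(np.array(c['rvec'],float))[0]
    X=(np.c_[(u-c['cx'])/c['fx']*z,(v-c['cy'])/c['fy']*z,z]-np.ravel(c['tvec']))@R
    k=X[(abs(X[:,0]-.684)<.03)&(abs(X[:,1]+.181)<.03)&(X[:,2]>.308)];print('knob',k.mean(0).round(4),len(k))
    k=X[(abs(X[:,0]-.675)<.012)&(X[:,2]>.176)&(X[:,2]<.20)&(X[:,1]>-.13)&(X[:,1]<.03)];print('clamp',k.mean(0).round(4),k.min(0).round(3),k.max(0).round(3))
    q=X[(np.hypot(X[:,0]-.687,X[:,1]+.182)<.1)&(X[:,2]>.2)&(X[:,2]<.27)]
    from scipy.optimize import least_squares
    print(least_squares(lambda p:np.hypot(q[:,0]-p[0],q[:,1]-p[1])-.075,[.687,-.182],loss='soft_l1',f_scale=.002).x.round(4))
E
```

```text
8.15 [ 0.51235492 -0.09121298  0.21743696] [-4.41988151 12.05582314 -8.60660916]
knob [ 0.6852 -0.1813  0.3242] 333
clamp [ 0.675  -0.052   0.1835] [ 0.663 -0.114  0.176] [0.687 0.003 0.2  ]
[ 0.6854 -0.1845]
knob [ 0.6852 -0.1813  0.3243] 335
clamp [ 0.675  -0.0784  0.1834] [ 0.663 -0.113  0.176] [ 0.687 -0.033  0.199]
[ 0.6854 -0.1845]
```

View pics/s1c.png

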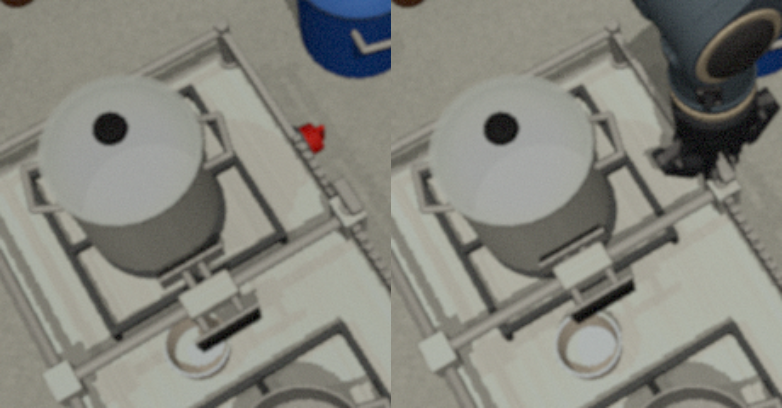

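The left half of the crop is before and the right half is after. The pot hasn't moved, with the knob fixed to within 0.1 mm. The clamp has moved about 35–36 mm, the right pad is pressed in against the pot, and the ramekin is undisturbed. Now I'll lower the bar gently and feel for the notch.

Call:
step_arm --rows '[{"offset": [-1, 0, 0], "turn": 0}, {"offset": [-1, 0, 2], "turn": 0}, {"offset": [-1, 0, 3], "turn": 0}, {"offset": [-1, 0, 4], "turn": 0}, {"offset": [-1, 0, 4], "turn": 0}]'

```text
clock: 8.65
tcp_pos: [0.5124, -0.0921, 0.2136]
tcp_rot: [-0.004, 0.687, 0.727, 0.002]
force: [-4.4, 11.7, -6.1]
width: 0.0135
gripper_force: 40.5
```

Call:
step_arm --rows '[{"offset": [0, 0, 1], "turn": 0}, {"offset": [0, 0, 2], "turn": 0}, {"offset": [0, 0, 2], "turn": 0}]'

```text
clock: 8.95
tcp_pos: [0.5124, -0.0926, 0.2117]
tcp_rot: [-0.003, 0.687, 0.727, 0.002]
force: [-4.1, 11.5, -5.8]
width: 0.0132
gripper_force: 40.5
```

Call:
step_arm --rows '[{"offset": [0, 0, 1], "turn": 0}, {"offset": [0, 0, 2], "turn": 0}, {"offset": [0, 0, 3], "turn": 0}, {"offset": [0, 0, 4], "turn": 0}, {"offset": [0, 0, 4], "turn": 0}]'

```text
clock: 9.45
tcp_pos: [0.5125, -0.0926, 0.2078]
tcp_rot: [-0.003, 0.687, 0.727, 0.002]
force: [-5.8, 10.5, -5.1]
width: 0.0132
gripper_force: 40.6
```

Call:
step_arm --rows '[{"offset": [1, 0, 0.5], "turn": 0}, {"offset": [2, 0, 0.5], "turn": 0}, {"offset": [3, 0, 0.5], "turn": 0}, {"offset": [4, 0, 0.5], "turn": 0}, {"offset": [4, 0, 0.5], "turn": 0}]'

```text
clock: 9.95
tcp_pos: [0.5124, -0.0924, 0.2075]
tcp_rot: [-0.001, 0.688, 0.726, 0.0]
force: [-4.1, 4.5, -4.2]
width: 0.013
gripper_force: 40.6
```

Call:
step_arm --rows '[{"offset": [0, 0, 0], "turn": 0}, {"offset": [0, 0, 0], "turn": 0}, {"offset": [0, 0, 0], "turn": 0}, {"offset": [0, 0, 0], "turn": 0}]' --jaw 0

```text
clock: 10.35
tcp_pos: [0.5139, -0.095, 0.2081]
tcp_rot: [0.001, 0.688, 0.725, 0.001]
force: [-0.8, -0.2, -0.4]
width: 0.0426
gripper_force: 0.0
```

Call:
step_arm --rows '[{"offset": [0, 0, -30], "turn": 0}, {"offset": [0, 0, -70], "turn": 0}, {"offset": [0, 0, -110], "turn": 0}, {"offset": [0, 0, -140], "turn": 0}, {"offset": [0, 0, -140], "turn": 0}]'

```text
clock: 10.85
tcp_pos: [0.5157, -0.0946, 0.3524]
tcp_rot: [0.004, 0.688, 0.725, 0.003]
force: [-0.7, 0.0, -0.1]
width: 0.0424
gripper_force: 0.0
```

Call:
step_arm --rows '[{"offset": [40, -5, 0], "turn": 0}, {"offset": [80, -10, 0], "turn": 0}, {"offset": [120, -15, 0], "turn": 0}, {"offset": [150, -20, 0], "turn": 0}, {"offset": [150, -20, 0], "turn": 0}]'

```text
clock: 11.35
tcp_pos: [0.4837, 0.0592, 0.3473]
tcp_rot: [-0.0, 0.685, 0.729, 0.001]
force: [-0.2, 0.9, -0.4]
width: 0.0426
gripper_force: 0.0
```

```bash
python3 - <<'E'
from h import *
c=camera_info('wrist');save('wrist','w2');save('side','side2');save('scene','scene2');np.savez('pics/w2c.npz',**c)
o=get_obs();print(o['clock'],o['tcp_pos'],o['force'])
for n,i in(('side',0),('side',1),('side',2),('scene',0),('scene',2)):
    c=camera_info(n);d=np.load(f'pics/{n}{i}.npy')
    v,u=np.nonzero(d>0);z=d[v,u];R=cv2.Rodrigues(np.array(c['rvec'],float))[0]
    X=(np.c_[(u-c['cx'])/c['fx']*z,(v-c['cy'])/c['fy']*z,z]-np.ravel(c['tvec']))@R
    k=X[(abs(X[:,0]-.684)<.03)&(abs(X[:,1]+.181)<.03)&(X[:,2]>.308)];print(n,i,'knob',k.mean(0).round(4),len(k))
    yc=-.052-.036*(i>0)
    k=X[(abs(X[:,0]-.511)<.025)&(abs(X[:,1]-yc)<.03)&(X[:,2]>.215)&(X[:,2]<.25)];print('grip',k.mean(0).round(4),np.percentile(k[:,2],[50,75,90]).round(4),len(k))
a=cv2.imread('pics/w2.png');s=cv2.imread('pics/side2.png');t=cv2.imread('pics/scene2.png')
f=lambda q:cv2.resize(q,(390,520),interpolation=cv2.INTER_CUBIC)
cv2.imwrite('pics/f.png',np.hstack([cv2.resize(s[130:270,225:345],(390,455),interpolation=cv2.INTER_CUBIC),cv2.resize(t[180:320,240:360],(390,455),interpolation=cv2.INTER_CUBIC)]))
E
```

```text
11.5 [0.48524015 0.05307077 0.34682839] [ 0.1692517  -0.48224929  0.10847209]
side 0 knob [ 0.6852 -0.1813  0.3242] 333
grip [ 0.5103 -0.0507  0.2286] [0.2289 0.2304 0.2313] 199
side 1 knob [ 0.6852 -0.1813  0.3243] 335
grip [ 0.5128 -0.0799  0.238 ] [0.2387 0.2409 0.2448] 217
side 2 knob [ 0.6852 -0.1814  0.3242] 334
grip [ 0.5123 -0.0869  0.2287] [0.2291 0.2304 0.2317] 194
scene 0 knob [ 0.6885 -0.1841  0.3241] 243
grip [ 0.5134 -0.053   0.2278] [0.2284 0.2298 0.231 ] 129
scene 2 knob [ 0.6884 -0.184   0.3239] 244
grip [ 0.5152 -0.0889  0.2278] [0.2278 0.2298 0.231 ] 126
```

View pics/f.png

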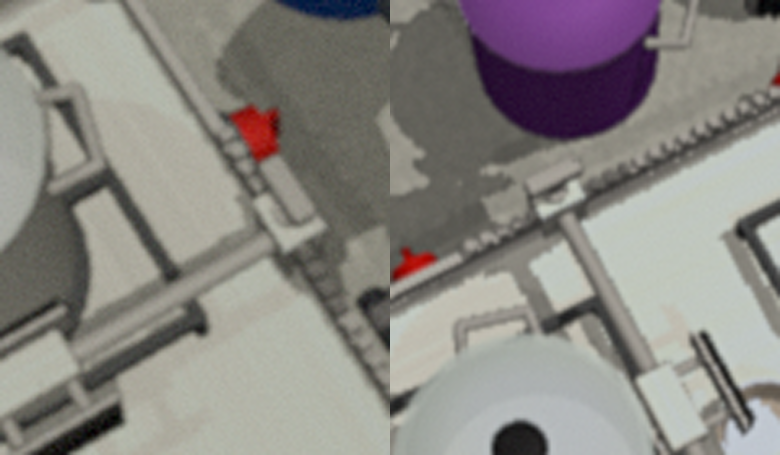

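View pics/w2.png

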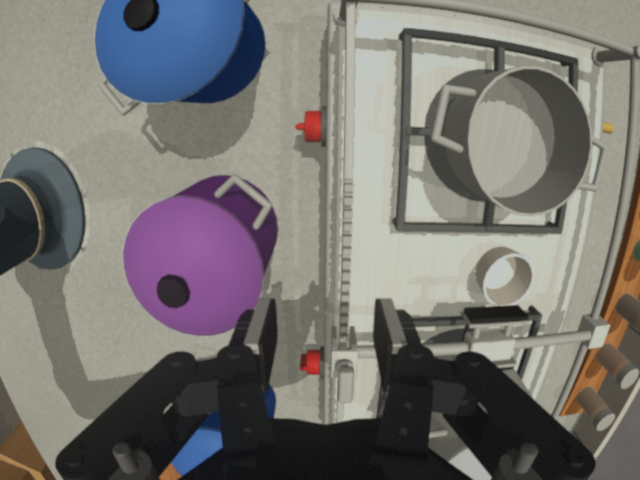

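The grip is back at its starting height (0.2287 m against 0.2286 m), so the bar is fully down. It sits 36 mm along, exactly three notches. The pot and ramekin are undisturbed and the robot is clear, so I'm handing in.

```bash
python3 -c "
from cell import *
print(job_done())"
```

```text
the job is handed in; nothing more can be done
None
```

The job is handed in: the clamp is 36 mm (three notches) along against the tall pot, its bar fully down; the pad is in about 15–16 mm by estimate (half-way is 12 mm; that was the nearest notch), and the pot, low pan and ramekin look undisturbed.

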